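# Zero the studio scale under an empty bowl

### The arm

A 6-joint arm with a two-finger parallel gripper is mounted at the origin on the work surface. World frame = base frame: x ahead of the robot, y to its left, z up, the work surface at z = 0. Lengths are in m, angles in degrees, forces in N, time in s.
With the tool pointing down it reaches from about 0.375 to 0.9 m from the base axis. Payload 3.1 kg.
Tool frame: the origin (TCP) lies between the finger pads; the fingertips stand 11 mm ahead of it and the grasp point (between the pads) lies 8 mm behind it; z points along the fingers, y is the line along which they close (so a half turn about z gives the same grasp; the last joint's range is limited). The gripper opens to 87 mm and grips with 3 to 60 N. Pads are 19 mm wide; open, the fingers measure 117 mm over their backs; the gripper's body (75 mm by 190 mm) begins 51 mm behind the grasp point.
Start: joints at [-75.258, 30.224, 82.088, -0, 67.689, -10.227], TCP at [0.264, -0.567, 0.234] pointing down, gripper open.
Joint ranges: [-176.69, 176.69], [-43.24, 126.21], [12.49, 139.97], [-82, 262], [0, 151.66], [-163.58, 163.58]. Speed limits (degrees/s): [159.86, 159.86, 180, 180, 180, 180].

### API

Orientations are given as a 3x3 rotation matrix whose columns are the frame's x, y, z axes.
In Python, from rig import bot gives the robot as it stands.
- The arm moves only by the tool apply_moves, never from a script. Its argument "steps" is a list that holds one entry, the list of rows, each a list of 7 numbers: the shift along the tool's x, y, z in cm, then the turn, a rotation vector about the tool's x, y, z in degrees, then the gripper command: -1 is shut, 1 is fully open, values between are in proportion. In form: [[[dx, dy, dz, rx, ry, rz, jaw], ...]]. A call has 1 to 20 rows; each row is the pose to reach, as a shift and turn from the pose commanded when the call began, along the tool's axes at that moment; what a row does not reach only later rows make up. A row lasts 1/8 s, in which the tool goes at most 62.5 mm and 10.7 degrees, less where a joint would pass 70% of its speed; a pose out of reach is approached as far as the arm can. A call with a gripper value outside its range is refused whole. The fingers move at their own pace and stop on an object; the grip force is fixed at half the most. Time passes only in rows, so rows that repeat a pose let the fingers close. It gives the time, the measured TCP pose, the force, the opening and the grip force at its end, in the units of the state.
- bot.read_state(): the state, without advancing time (a new reading comes with each control period).
- bot.capture(name): name is "side" or "top" or "wrist"; returns the picture (480x640x3 uint8, blue, green, red); there is no depth.
- bot.camera_model(name): a dict with "intrinsics" (3x3 intrinsics, pixels), "k1" (the pictures are not rectified: a ray, as slopes to the right and down, at radius r is drawn at 1 + k1 r^2 times it, then the intrinsics apply), "R" (3x3) and "t" (3): a world point X has camera coordinates R X + t. Camera axes: x right, y down, z forward; pixel columns grow to the right and rows downward; lengths in m; the calibration is good to about 2 mm. A picture is of the moment at which its call begins: read the wrist's pose just before it. camera_model takes no time and is no camera call; for the wrist camera it gives the pose at the moment of the call.
- bot.hand_in(): hands the job in; it is judged then, once.
The state is a dict: "time_s": time; "joint_positions": joint angles; "qvel": joint speeds; "tau": joint torques, N m; "position": TCP position; "tcp_rot": TCP orientation; "force": force on the tool from outside, world axes, zero at the start; "moment": the same for the moment, N m; "opening": opening from 0.0 (shut) to 1.0 (fully open); "grasp_force": force on a finger pad.
Only numpy, scipy, OpenCV 4.12 (cv2) and the standard library are available. Lean on these libraries where they do the work, as an engineer would, in place of code of your own. Each camera call takes 0.05 s, during which the arm holds its last target. There are 200 camera calls.

### The job

The empty bowl already stands on the pan of the studio scale. With the fingertips, gently press the green button at least half way down to switch the scale on and let it come up, then do the same with the blue button to zero the scale. Do not bang a button hard against its stop, do not press the red button, and leave the bowl and the things around the scale where they are.

Things in the scene. Friction and masses are not known exactly. Their poses are not given: they have to be found in the camera images.
- scale: Grey bench scale, fixed: 250 mm deep (its x), 240 mm wide (its y), deck 45 mm above the table. Origin at the centre of its footprint, at table height; its x axis points from the buttons to the pan. Three round buttons stand in a row along its y, 90 mm from the origin on the -x side, 60 mm apart (middle one at y = 0); which colour has which place varies.
- power_top (a point): Centre of the top face of the green button (switches the scale on); it goes down with the button. The button is 24 mm across and goes straight down 10 mm; when up its top is 71 mm above the table and 14 mm above its black round housing, which is 40 mm across.
- tare_top (a point): Centre of the top face of the blue button (zeroes the scale); same size, housing and action as the green one.
- erase_top (a point): Centre of the top face of the red button (erases the settings, not to be pressed); same size, housing and action as the green one.
- power (a joint): Travel of the green button in m: 0 up, 0.010 on its hard stop; half way, 0.005, is enough. A spring pushes it back up: about 2 N starts it, 4.5 N holds it half way, 7 N brings it to the stop.
- tare (a joint): Travel of the blue button in m: 0 up, 0.010 on its hard stop; same spring as the green one.
- erase (a joint): Travel of the red button in m: 0 up, 0.010 on its hard stop; same spring as the green one.
- pan (a point): Centre of the top of the scale's round steel pan: 150 mm across, 60 mm above the table, 40 mm from the scale's origin on its +x side.
- bowl: Empty pink fired-clay bowl, loose on the pan: 104 mm across the rim, 50 mm high. Origin at the centre of its underside, z axis up.
- jar: Loose cream jar with a white lid, 68 mm across, 70 mm high, standing beside the scale. Origin at the centre of its underside.
- tile: Loose pale blue fired-clay block, 90 x 60 x 30 mm, lying beside the scale. Origin at the centre of its underside.
- spatula: Loose spatula, 170 mm long, lying on the table between the robot and the scale. Origin under its middle, its x axis along its length.
Mind the look-alikes: they are no part of the job. What is meant by the bowl is not orange, turquoise or yellow, and is the larger of those in its own colour.

How it is judged:
By the outcome, as a careful person would: the job done as asked, in the order asked, and still so for the second after the job is handed in, with the robot touching nothing.
It also fails if it takes over 38 s, if anything falls off the work surface, if the arm or the gripper's body presses on something with over 40 N, if the wrist force passes 120 N, or if a joint passes its speed limit or range.

## Working session

There is one attempt and no reset: what is moved stays moved. The work goes in short steps, Python scripts to look and compute and a tool call to move; the robot and the scene stay as the last step left them, time stands still between calls to the robot, and variables do not carry over. Pictures are saved under pics/ and viewed, at most 10 in all, crops included, and the job is handed in when it is done.

Besides the shell and the picture viewer there is one more tool, called after "Request:" by a JSON object that holds its "method" and its "body", one argument or row to a line. apply_moves: Moves the arm, as the interface text tells. Its arguments: {"type":"object","properties":{"steps":{"type":"array","items":{"type":"array","items":{"type":"array","items":{"type":"number"}}}}},"required":["steps"]}

```bash
mkdir -p pics
cat > h.py <<'E'
import numpy as np, cv2
from rig import bot
def ray(m,u,v):
    K=np.array(m["intrinsics"]);d=np.linalg.inv(K)@[u,v,1.];r=np.hypot(d[0],d[1]);s=r
    for _ in range(20): s=r/(1+m["k1"]*s*s)
    d[:2]*=s/r if r>0 else 1
    R=np.array(m["R"]);return -R.T@np.array(m["t"]),R.T@d
def at(m,u,v,z):
    c,d=ray(m,u,v);return c+d*(z-c[2])/d[2]
E
python3 - <<'E'
from h import *
s=bot.read_state();print(s["time_s"],s["position"],s["tcp_rot"],s["opening"])
for n in("top","side"):
    cv2.imwrite(f"pics/{n}0.png",bot.capture(n));m=bot.camera_model(n);print(n,m)
E
```

```text
0.0 [ 0.26366061 -0.56587865  0.23257877] [[ 9.06521897e-01  4.22158406e-01 -5.75662471e-04]
 [ 4.22158646e-01 -9.06519570e-01  2.08503524e-03]
 [ 3.58365858e-04 -2.13315099e-03 -9.99997661e-01]] 0.9956375950252673
top {'intrinsics': array([[587.45214987,   0.        , 314.52689305],
       [  0.        , 587.45214987, 238.47435874],
       [  0.        ,   0.        ,   1.        ]]), 'k1': -0.0286842673272883, 'R': array([[ 0.01893489, -0.99981338, -0.00383086],
       [-0.98496652, -0.01799543, -0.17180549],
       [ 0.17170449,  0.00702639, -0.98512344]]), 't': array([0.00399612, 0.64339775, 1.01882931])}
side {'intrinsics': array([[532.39544715,   0.        , 322.26131051],
       [  0.        , 532.39544715, 242.35658954],
       [  0.        ,   0.        ,   1.        ]]), 'k1': 0.020988905972550684, 'R': array([[ 0.99198617, -0.12493533, -0.01883097],
       [-0.08396388, -0.54049317, -0.83714826],
       [ 0.09441138,  0.83202061, -0.5466518 ]]), 't': array([-0.62705289,  0.13489429,  1.1686137 ])}
```

View pics/top0.png

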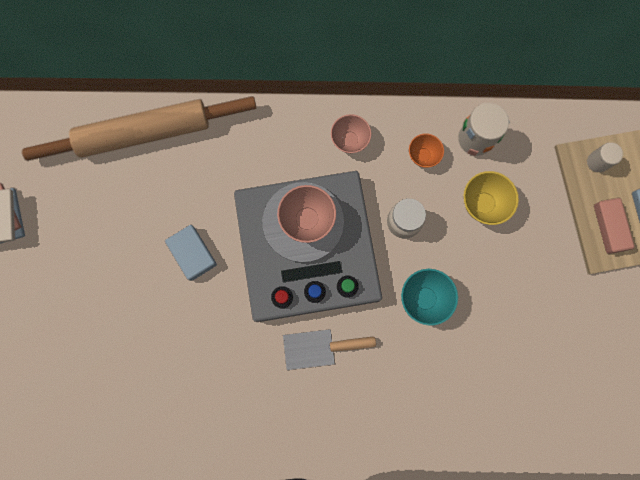

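View pics/side0.png

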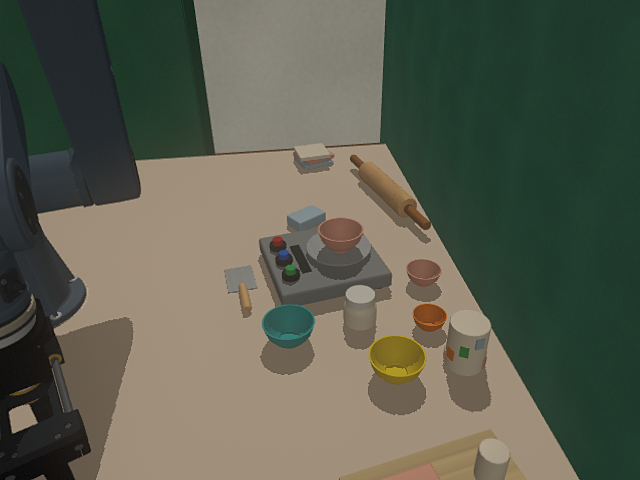

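The top picture shows red at (282,297), blue at (315,292) and green at (347,287). There are two pink bowls, at (307,213) and (351,134). The larger one, standing on the pan, is the bowl meant and stays where it is.

Run:
```python
from h import *
s=bot.read_state();p=np.array(s["position"]);R=np.array(s["tcp_rot"])
m=bot.camera_model("top");ms=bot.camera_model("side")
P={}
for n,a,b in(("red",(282,296.5),(278,242)),("blue",(315,291.5),(284,257)),("green",(347.5,286),(291,271))):
    P[n]=at(m,*a,.071);print(n,P[n],at(ms,*b,.071))
d=P["red"]-P["green"];print(np.linalg.norm(d),np.degrees(np.arctan2(d[1],d[0])))
for n in P: print(n,100*R.T@(P[n]+[0,0,.089]-p), "tcp z .16")
print(np.degrees(np.arctan2(R[1,0],R[0,0])))
cv2.imwrite("pics/c.png",cv2.resize(cv2.imread("pics/top0.png")[260:320,240:380],None,fx=5,fy=5,interpolation=2))
```

```text
red [0.53506743 0.07154423 0.071     ] [0.53777732 0.05758739 0.071     ]
blue [0.54502798 0.01320681 0.071     ] [ 0.54753065 -0.00534054  0.071     ]
green [ 0.55586876 -0.04437489  0.071     ] [ 0.55887859 -0.05994631  0.071     ]
0.11777070031292736 100.17327723291021
red [ 51.50829863 -46.32006041   7.37289858] tcp z .16
blue [ 49.94847446 -40.61116474   7.36176692] tcp z .16
green [ 48.50034698 -34.9336161    7.35072855] tcp z .16
24.9710089039419
```

View pics/c.png

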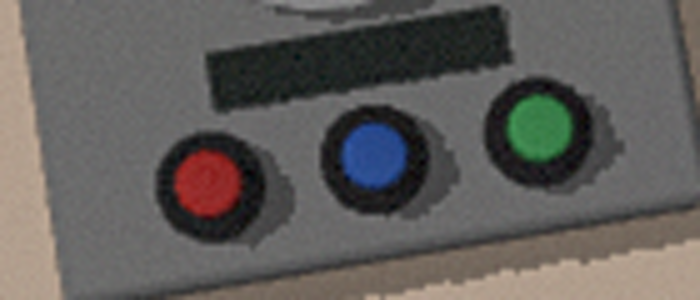

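Request:
{"method": "apply_moves", "body": {
  "steps": [
    [[5,-3.5,0,0,0,2,-1],[10,-7,0,0,0,4,-1],[15,-10.5,0,0,0,6,-1],[20,-14.5,0,0,0,8,-1],[25,-18,0,0,0,10,-1],[30,-21.5,0,0,0,12,-1],[35,-25,1,0,0,14,-1],[40,-29,2,0,0,15,-1],[44,-32,3,0,0,15,-1],[47,-34,3,0,0,15,-1],[48.5,-35,3,0,0,15,-1],[48.5,-35,3,0,0,15,-1],[48.5,-35,3,0,0,15,-1],[48.5,-35,3,0,0,15,-1],[48.5,-35,3,0,0,15,-1]]
  ]
}}

```text
time_s: 1.98
position: [0.5555, -0.0455, 0.2037]
tcp_rot: [[0.985, 0.172, -0.0], [0.172, -0.985, -0.0], [-0.0, 0.0, -1.0]]
force: [-0.5, -0.0, 0.1]
opening: 0.005
grasp_force: 0.0
```

Run:
```python
from h import *
s=bot.read_state();print(s["position"],s["tcp_rot"],s["force"],s["opening"])
m=bot.camera_model("wrist");import pickle;pickle.dump((s,m),open("w.pkl","wb"))
cv2.imwrite("pics/w1.png",bot.capture("wrist"))
```

```text
[ 0.55545236 -0.04550821  0.20366841] [[ 9.85181013e-01  1.71517841e-01 -4.92510906e-05]
 [ 1.71517835e-01 -9.85181010e-01 -9.44481616e-05]
 [-6.47207839e-05  8.46010951e-05 -9.99999994e-01]] [-0.50665627 -0.01163321  0.09918556] 0.004901466482506422
```

View pics/w1.png

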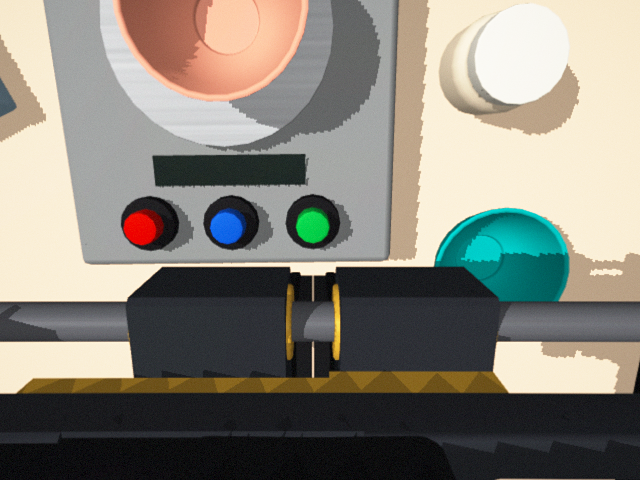

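The wrist view shows the button tops unobstructed: green at (312,225), blue at (228,226) and red at (142,228). The closed fingertips sit just below green in the picture.

Run:
```python
from h import *
import pickle
s,m=pickle.load(open("w.pkl","rb"));p=np.array(s["position"]);R=np.array(s["tcp_rot"])
for n,a in(("green",(312.5,225)),("blue",(228,226)),("red",(142.5,228))):
    q=at(m,*a,.071);print(n,q,100*R.T@(q-p)-[0,0,1.1])
```

```text
green [ 0.55820755 -0.04530523  0.071     ] [ 0.27577658  0.02613639 12.1668253 ]
blue [0.54744071 0.0121012  0.071     ] [ 0.19967068 -5.81410604 12.16633613]
red [0.53585006 0.07007895 0.071     ] [  0.05220316 -11.7247644   12.16584563]
```

Request:
{"method": "apply_moves", "body": {
  "steps": [
    [[0.2,0,3,0,0,0,-1],[0.2,0,7,0,0,0,-1],[0.2,0,10,0,0,0,-1],[0.2,0,11,0,0,0,-1],[0.2,0,11.6,0,0,0,-1],[0.2,0,11.8,0,0,0,-1],[0.2,0,12,0,0,0,-1],[0.2,0,12.1,0,0,0,-1],[0.2,0,12.2,0,0,0,-1],[0.2,0,12.3,0,0,0,-1],[0.2,0,12.4,0,0,0,-1],[0.2,0,12.5,0,0,0,-1],[0.2,0,12.5,0,0,0,-1],[0.2,0,12.5,0,0,0,-1]]
  ]
}}

```text
time_s: 3.78
position: [0.558, -0.0442, 0.0787]
tcp_rot: [[0.985, 0.173, 0.001], [0.173, -0.985, -0.0], [0.001, 0.0, -1.0]]
force: [-0.3, 1.1, 3.1]
opening: 0.008
grasp_force: 1.9
```

Request:
{"method": "apply_moves", "body": {
  "steps": [
    [[0,0,0.1,0,0,0,-1],[0,0,0.2,0,0,0,-1],[0,0,0.3,0,0,0,-1],[0,0,0.4,0,0,0,-1],[0,0,0.4,0,0,0,-1],[0,0,0.4,0,0,0,-1]]
  ]
}}

```text
time_s: 4.53
position: [0.5581, -0.0442, 0.0747]
tcp_rot: [[0.985, 0.173, 0.001], [0.173, -0.985, -0.0], [0.001, 0.0, -1.0]]
force: [0.1, 0.1, 5.3]
opening: 0.003
grasp_force: 2.8
```

Run:
```python
from h import *
w=bot.capture("wrist");t=bot.capture("top")[240:320,240:380]
cv2.imwrite("pics/p1.png",np.vstack([w[120:280,60:460],cv2.resize(t,(400,228))]))
```

```text
(no output)
```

View pics/p1.png

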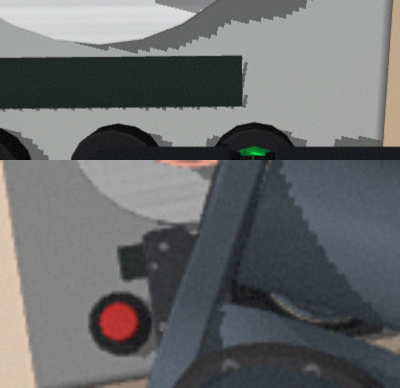

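The pushing force and tip height both put green about 7 mm down. Next I release it and go over to blue.

Request:
{"method": "apply_moves", "body": {
  "steps": [
    [[0,0,-0.2,0,0,0,-1],[0,0,-0.5,0,0,0,-1],[0,0,-1,0,0,0,-1],[0,0,-3,0,0,0,-1],[0,0,-6,0,0,0,-1],[0,-2,-8,0,0,0,-1],[0,-4.5,-8,0,0,0,-1],[0,-5.85,-8,0,0,0,-1],[0,-5.85,-8,0,0,0,-1],[0,-5.85,-8,0,0,0,-1],[0,-5.85,-8,0,0,0,-1]]
  ]
}}

```text
time_s: 6.0
position: [0.5478, 0.0127, 0.1543]
tcp_rot: [[0.985, 0.172, -0.0], [0.172, -0.985, -0.0], [-0.0, 0.0, -1.0]]
force: [-0.8, -0.6, -0.1]
opening: 0.004
grasp_force: 0.0
```

Run:
```python
from h import *
import pickle
s=bot.read_state();m=bot.camera_model("wrist");pickle.dump((s,m),open("w.pkl","wb"))
cv2.imwrite("pics/w2.png",bot.capture("wrist"))
p=np.array(s["position"]);R=np.array(s["tcp_rot"]);K=m["intrinsics"]
c=m["R"]@np.array([.5474,.0121,.071])+m["t"];print(p,K@(c/c[2]),100*R.T@(np.array([.5474,.0121,.071])-p)-[0,0,1.1])
```

```text
[0.54778054 0.01270868 0.15426667] [313.03580412 248.68647052   1.        ] [-0.04511253  0.05274167  7.22668672]
```

View pics/w2.png

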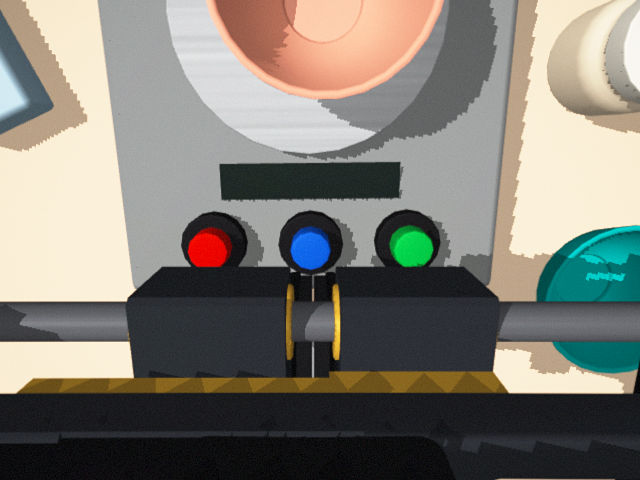

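Green is back up at (411,246), and blue at (310,248) is where I predicted it, under the tips. The display looks the same as before, but the force and height readings show green was pressed. Now I press blue.

Request:
{"method": "apply_moves", "body": {
  "steps": [
    [[0,0,3,0,0,0,-1],[0,0,5.5,0,0,0,-1],[0,0,6.6,0,0,0,-1],[0,0,6.9,0,0,0,-1],[0,0,7.1,0,0,0,-1],[0,0,7.2,0,0,0,-1],[0,0,7.3,0,0,0,-1],[0,0,7.4,0,0,0,-1],[0,0,7.5,0,0,0,-1],[0,0,7.6,0,0,0,-1],[0,0,7.7,0,0,0,-1],[0,0,7.8,0,0,0,-1],[0,0,7.9,0,0,0,-1],[0,0,7.95,0,0,0,-1],[0,0,7.95,0,0,0,-1],[0,0,7.95,0,0,0,-1]]
  ]
}}

```text
time_s: 8.05
position: [0.5481, 0.0134, 0.0753]
tcp_rot: [[0.985, 0.173, 0.001], [0.173, -0.985, -0.0], [0.001, 0.0, -1.0]]
force: [-0.1, 0.8, 5.6]
opening: 0.008
grasp_force: 2.7
```

Request:
{"method": "apply_moves", "body": {
  "steps": [
    [[0,0,-0.2,0,0,0,-1],[0,0,-0.5,0,0,0,-1],[0,0,-1,0,0,0,-1],[0,0,-3,0,0,0,-1],[0,0,-6,0,0,0,-1],[0,0,-10,0,0,0,-1],[0,0,-13,0,0,0,-1],[0,0,-13,0,0,0,-1],[0,0,-13,0,0,0,-1],[0,0,-13,0,0,0,-1]]
  ]
}}

```text
time_s: 9.3
position: [0.5463, 0.0136, 0.2034]
tcp_rot: [[0.985, 0.173, -0.004], [0.173, -0.985, 0.001], [-0.004, -0.001, -1.0]]
force: [0.0, 0.1, -1.0]
opening: 0.005
grasp_force: 0.0
```

Run:
```python
from h import *
cv2.imwrite("pics/w3.png",bot.capture("wrist"))
```

```text
(no output)
```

View pics/w3.png

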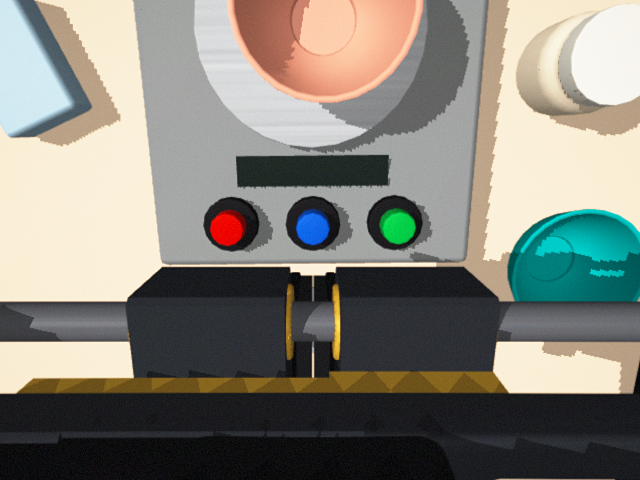

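All three buttons are up: red (228,227), blue (313,227) and green (398,226). The bowl stands undisturbed on the pan, and the robot touches nothing.

```bash
python3 -c "
from rig import bot
print(bot.hand_in())"
```

```text
the job is handed in; nothing more can be done
None
```

I pressed green and then blue about 7 mm down each, let both come back up, left red and the bowl alone, and handed the job in at about 9 s; the scale's display never visibly changed, so each press is confirmed only by force and fingertip height.

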